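# Take two gauge readings and put the gauge away

## Robot

A 6-joint arm with a two-finger parallel gripper is mounted at the origin on the work surface. World frame = base frame: x ahead of the robot, y to its left, z up, the work surface at z = 0. Lengths are in mm, angles in rad, forces in N, time in s.
With the tool pointing down it reaches from about 350 to 875 mm from the base axis. Payload 4.2 kg.
Tool frame: the origin (TCP) lies at the very end of the fingers, on their centre line; the grasp point (between the pads) lies 19 mm behind it; z points along the fingers, y is the line along which they close (so a half turn about z gives the same grasp; the last joint's range is limited). The gripper opens to 85 mm and grips with 20 to 120 N. Pads are 22 mm wide; open, the fingers measure 114 mm over their backs; the gripper's body (76 mm by 85 mm) begins 54 mm behind the grasp point. The pads swing forward as they close: fully open they stand 13 mm farther back than shut.
Start: joints at [1.606, 0.385, 0.008, 0, -1.194, -0.259], TCP at [138.679, 609.399, 231.312] pointing down, gripper open.
Joint ranges: [-3.14, 3.14], [-1.21, 2.06], [-1.07, 1.41], [-3.16, 2.05], [-2.99, -0.16], [-3.1, 3.1]. Speed limits (rad/s): [2.79, 2.79, 3.14, 3.14, 3.14, 3.14].

## Interface

Orientations are given as a unit quaternion [x, y, z, w].
In Python, from bench import read_state, get_image, get_calibration, job_done gives the robot as it stands.
- The arm moves only by the shell command python3 -m creep 'ROWS'. ROWS is a JSON object of lists of equal length, an entry for each row: "translation": the shift along the world's x, y, z in cm, a list of three; "delta_rot": the turn, a rotation vector about the world's x, y, z in degrees, a list of three; "hand": the finger opening in cm, from 0 to 8.54. A call has 1 to 8 rows; each row is the pose to reach, as a shift and turn from the pose commanded when the call began; what a row does not reach only later rows make up. A row lasts 1/8 s, in which the tool goes at most 62.5 mm and 10.7 degrees, less where a joint would pass 70% of its speed; a pose out of reach is approached as far as the arm can. A call with a gripper value outside its range is refused whole. The fingers move at their own pace and stop on an object; the grip force is fixed at half the most. Time passes only in rows, so rows that repeat a pose let the fingers close. It gives the time, the measured TCP pose, the force, the opening and the grip force at its end, in the units of the state.
- read_state(): the state, without advancing time (a new reading comes with each control period).
- get_image(name): name is "scene" or "top"; returns (picture, depth): 420x560x3 uint8, red, green, blue; 420x560 float32, mm along the optical axis (not along the pixel's ray), 0 where there is no reading.
- get_calibration(name): a dict with "intrinsics" (3x3 intrinsics, pixels), "xyz" and "attitude" of the camera in the world. Camera axes: x right, y down, z forward; pixel columns grow to the right and rows downward; lengths in mm; the calibration is good to about 2 mm. A picture is of the moment at which its call begins. get_calibration takes no time and is no camera call.
- job_done(): hands the job in; it is judged then, once.
The state is a dict: "clock": time; "joints": joint angles; "joint_vel": joint speeds; "joint_efforts": joint torques, N m; "position": TCP position; "ee_rot": TCP orientation; "contact_force": force on the tool from outside, world axes, zero at the start; "wrist_torque": the same for the moment, N m; "gripper_width": finger opening in mm; "grasp_force": force on a finger pad.
Only numpy, scipy, OpenCV 4.12 (cv2) and the standard library are available. Lean on these libraries where they do the work, as an engineer would, in place of code of your own. Each camera call takes 0.05 s, during which the arm holds its last target. There are 200 camera calls.

## Task

Pick up the pen gauge and touch its steel tip to the test plate, first inside the printed ring and then at the middle of the printed cross. Then lay the gauge flat on the floor of the open drawer, clear of the case in there and without dropping it, let go, and slide the drawer gently until it is fully shut. Leave the other things standing on the bench where they are.

Things in the scene. Friction and masses are not known exactly. Their poses are not given: they have to be found in the camera images.
- gauge: Pen gauge lying on the bench: a grey plastic bar 115 long x 20 wide x 20 high mm with a steel cone nose at one end, 150 mm overall, 90 g. Origin: centre of the underside, near the centre of mass; +x points along the bar to the nose, z up. The bar spans x = -65 to +50 mm, the nose +50 to +85 mm (radius 8 mm tapering to 2 mm), its axis 10 mm above the underside. Loose.
- gauge_tip (a point): The blunt end of the steel nose (radius 2 mm): at x = +85, y = 0, z = +10 mm in the gauge's frame, same axes.
- test_plate: Flat white painted plate, 120 x 80 x 8 mm, on a black rubber base 130 x 90 x 14 mm, fixed to the bench; top surface at 22 mm. Origin: centre of the underside; x along the long side. It carries a printed ring mark and a printed cross mark, 64 mm apart.
- ring_mark (a point): Centre of the printed ring (26 mm outer diameter) on the plate's top surface, 32 mm from the plate's centre along its -x; z up.
- cross_mark (a point): Centre of the printed X-shaped cross (strokes 28 mm long) on the plate's top surface, 32 mm from the plate's centre along its +x; z up.
- drawer (a joint): The one white-fronted drawer of a low grey cabinet (270 deep x 300 wide x 85 high mm, fixed, front to the robot, a cardboard box on the rear of its top). Travel in m: 0 fully shut, positive when pulled out towards the robot, along drawer_floor's -x (at most 0.19; starts about 0.15 to 0.185 out). Slides with little friction (about 1 N) and stays where left.
- drawer_floor (a point): Point on the drawer's inner floor, at the middle of its front edge (foot of the inner front wall), 22 mm above the bench, moving with the drawer; +x points into the cabinet, away from the robot, y along the drawer front, z up. Inside the drawer is x = 0 to +225, y = -129 to +129 mm; walls 6 mm thick, 41 mm above the floor. The part beyond x = travel - 6 mm is under the cabinet's top.
- drawer_handle (a point): Middle of the drawer's steel bar handle (about 120 mm long along y), 35 mm in front of the drawer's front face, 47 mm above the bench; axes as drawer_floor's. The front board is 15 mm thick, 294 mm wide, its outer face at x = -21 mm of drawer_floor, standing from 9 mm below to 49 mm above that floor.
- foil_case: Closed black case 70 (x) x 45 (y) x 25 high mm lying in the drawer near its +y side wall; it stays there. Origin: centre of its underside. Loose.
- rock: rough grey stone specimen, about 46 x 40 x 39 mm, a bystander standing on the bench. Origin: centre of its underside. Loose.
- beaker: small glass beaker, radius 28 mm, 65 mm tall, a bystander standing on the bench. Origin: centre of its underside. Loose.
- jar: amber glass jar with white cap, radius 24 mm, 55 mm tall, a bystander standing on the bench. Origin: centre of its underside. Loose.
- dish: shallow white ceramic dish, radius 42 mm, 16 mm tall, a bystander standing on the bench. Origin: centre of its underside. Loose.
- wash_bottle: white plastic bottle, radius 30 mm, 150 mm tall, a bystander standing on the bench. Origin: centre of its underside. Loose.
Things that resemble listed ones, but are neither listed nor needed, are in the scene too. Of the things that look like the gauge, the middle-sized one is meant.

How it is judged:
By the outcome, as a careful person would: the job done as asked, in the order asked, and still so for the second after the job is handed in, with the robot touching nothing.
It also fails if it takes over 67 s, if anything falls off the work surface, if the arm or the gripper's body presses on something with over 40 N, if the wrist force passes 120 N, or if a joint passes its speed limit or range.

## Working session

There is one attempt and no reset: what is moved stays moved. The work goes in short steps, Python scripts to look and compute and a shell command to move; the robot and the scene stay as the last step left them, time stands still between calls to the robot, and variables do not carry over. Pictures are saved under pics/ and viewed, at most 11 in all, crops included, and the job is handed in when it is done.

```bash
mkdir -p pics
python3 - <<'E'
from bench import *
import cv2, numpy as np
for n in("scene","top"):
    p,d=get_image(n); cv2.imwrite(f"pics/{n}0.png",cv2.cvtColor(p,cv2.COLOR_RGB2BGR)); np.savez(f"pics/{n}0.npz",p=p,d=d)
    print(get_calibration(n))
print(read_state())
E
```

```text
{'intrinsics': array([[435.96208191,   0.        , 276.94863541],
       [  0.        , 435.96208191, 217.05558444],
       [  0.        ,   0.        ,   1.        ]]), 'xyz': array([1221.65311212,  594.53017718,  794.32680083]), 'attitude': array([ 0.31128661,  0.84173468, -0.40996031, -0.16283712])}
{'intrinsics': array([[514.31588751,   0.        , 274.59916962],
       [  0.        , 514.31588751, 207.25099463],
       [  0.        ,   0.        ,   1.        ]]), 'xyz': array([ 360.50495397, -144.17547365, 1639.94952713]), 'attitude': array([-0.69789034,  0.71366732, -0.03405897,  0.0496791 ])}
{'clock': 0.1, 'joints': array([ 1.60558369e+00,  3.85468150e-01,  6.77737806e-03, -4.11370662e-04,
       -1.19400286e+00, -2.58600151e-01]), 'joint_vel': array([-0.00078131, -0.00384389,  0.00361681,  0.00287098, -0.00079998,
       -0.00122132]), 'joint_efforts': array([-7.31344790e-05, -3.93316448e+01,  1.88929331e+01,  4.19796064e+00,
       -2.55989828e-03,  2.50282632e-06]), 'position': array([138.59174896, 608.91322585, 230.34725455]), 'ee_rot': array([ 9.93736071e-01, -1.11748306e-01, -5.04683428e-05,  9.66408287e-04]), 'contact_force': array([-0.74391027,  0.45824737,  0.38549478]), 'wrist_torque': array([ 0.01634987, -0.01971852, -0.02380591]), 'grasp_force': 0.0, 'gripper_width': 84.99095352039477}
```

View pics/scene0.png

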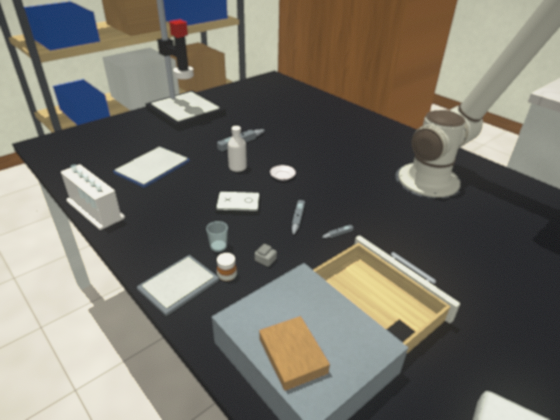

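View pics/top0.png

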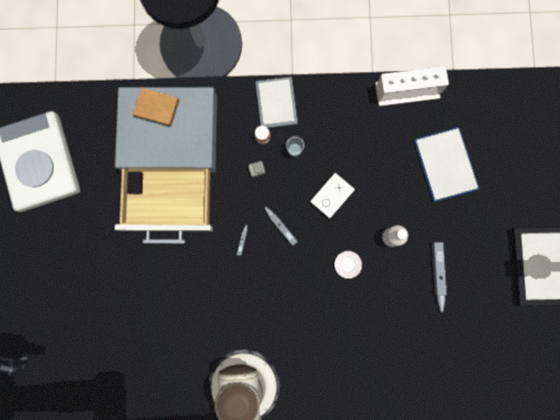

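Scene shows the arm folded away at the upper right. In the top view, the mid-sized gauge is at (281,226) with its nose near (266,208). The small one is at (242,240) and the big one at (440,276). The plate is at (333,195) with ring (326,203) and cross (339,188). The drawer is at (165,197) with the case at (135,182).

```bash
cat > h.py <<'E'
import numpy as np, cv2
from bench import *
from scipy.spatial.transform import Rotation as R
def cast(n,uv,z):
    c=get_calibration(n); K=c["intrinsics"]; A=R.from_quat(c["attitude"]).as_matrix()
    uv=np.atleast_2d(np.asarray(uv,float)); r=np.c_[uv,np.ones(len(uv))]@np.linalg.inv(K).T@A.T
    return c["xyz"]+r*((z-c["xyz"][2])/r[:,2])[:,None]
def proj(n,P):
    c=get_calibration(n); q=(np.atleast_2d(P)-c["xyz"])@R.from_quat(c["attitude"]).as_matrix()
    q=q@c["intrinsics"].T; return q[:,:2]/q[:,2:]
def pts(n,d):
    c=get_calibration(n); v,u=np.mgrid[:d.shape[0],:d.shape[1]]
    r=np.dstack([u,v,np.ones_like(u)])@np.linalg.inv(c["intrinsics"]).T
    return c["xyz"]+(r*d[...,None])@R.from_quat(c["attitude"]).as_matrix().T
def tri(ua,ub):
    M=[];b=[]
    for n,uv in(("top",ua),("scene",ub)):
        c=get_calibration(n); o=c["xyz"]; w=cast(n,uv,0)[0]-o; w/=np.linalg.norm(w)
        Q=np.eye(3)-np.outer(w,w); M.append(Q); b.append(Q@o)
    return np.linalg.solve(sum(M),sum(b))
E
python3 - <<'E'
from h import *
t=np.load("pics/top0.npz"); s=np.load("pics/scene0.npz")
for n,f,boxes in(("top",t,dict(gauge=(258,200,304,250),small=(232,220,252,260),plate=(305,170,360,220))),("scene",s,dict(gauge=(285,195,310,238),plate=(212,188,265,214)))):
    g=cv2.cvtColor(f["p"],cv2.COLOR_RGB2GRAY); P=pts(n,f["d"])
    for k,(a,b,c,d) in boxes.items():
        m=np.zeros_like(g); m[b:d,a:c]=(g[b:d,a:c]>(150 if k=="plate" else 60))*255
        cs,_=cv2.findContours(m,cv2.RETR_EXTERNAL,cv2.CHAIN_APPROX_NONE); q=max(cs,key=cv2.contourArea)
        rr=cv2.minAreaRect(q); bp=cv2.boxPoints(rr); mm=m>0
        z=P[...,2][mm&(f["d"]>0)]
        print(n,k,rr,"z pct",np.percentile(z,[5,50,95]).round(1)); 
        print(cast(n,np.r_[bp,[rr[0]]],22 if k=="plate" else 12)[:,:2].round(1).tolist())
T=cv2.cvtColor(t["p"],cv2.COLOR_RGB2BGR);S=cv2.cvtColor(s["p"],cv2.COLOR_RGB2BGR)
A=cv2.resize(T[165:265,225:365],(798,570),interpolation=cv2.INTER_CUBIC); cv2.imwrite("pics/ct.png",A)
B=cv2.resize(S[180:280,205:345],(798,570),interpolation=cv2.INTER_CUBIC); cv2.imwrite("pics/cs.png",B)
E
```

```text
top gauge ((279.86065673828125, 225.03280639648438), (48.26990509033203, 7.938285827636719), 50.194427490234375) z pct [-4.1 16.4 23.3]
[[550.0, -67.8], [565.9, -87.6], [445.5, -183.0], [429.9, -163.4], [497.5, -125.7]]
top small ((242.08824157714844, 239.64707946777344), (5.820854663848877, 32.25723648071289), 14.03624439239502) z pct [-5.2  7.7 16.1]
[[407.1, 17.0], [505.7, -9.1], [500.8, -27.1], [402.3, -0.8], [453.8, -5.0]]
top plate ((332.109130859375, 195.02792358398438), (26.09646224975586, 38.389007568359375), 40.91438674926758) z pct [13.5 20.7 26.6]
[[570.9, -222.0], [662.1, -304.6], [605.6, -365.1], [515.1, -282.5], [588.2, -293.5]]
scene gauge ((296.91180419921875, 216.35296630859375), (9.216353416442871, 36.62287902832031), 14.03624439239502) z pct [-3.1 16.5 20.6]
[[568.0, -84.5], [429.9, -195.2], [416.7, -168.6], [555.4, -61.3], [496.2, -124.5]]
scene plate ((237.51036071777344, 200.2404022216797), (40.767398834228516, 17.066354751586914), 2.2906100749969482) z pct [ 1.7 20.5 23.5]
[[660.6, -297.3], [607.4, -369.9], [514.9, -281.8], [572.8, -214.0], [589.6, -289.8]]
```

View pics/ct.png

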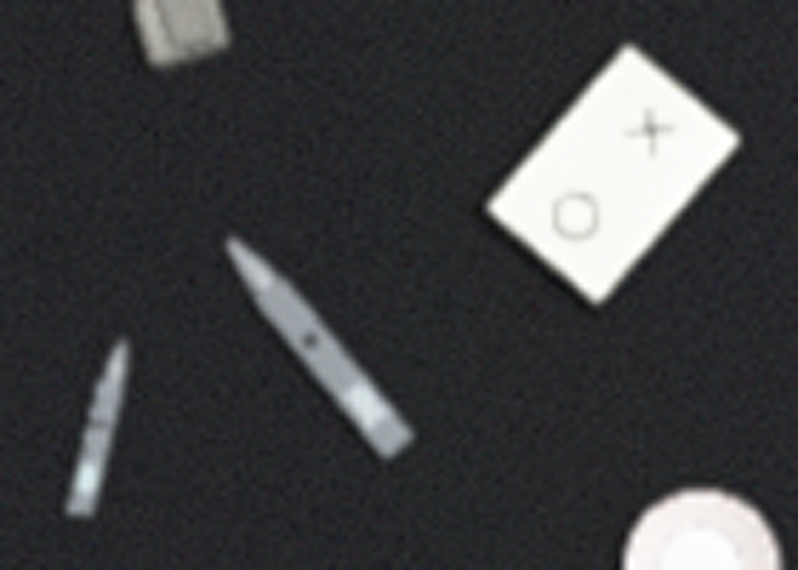

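View pics/cs.png

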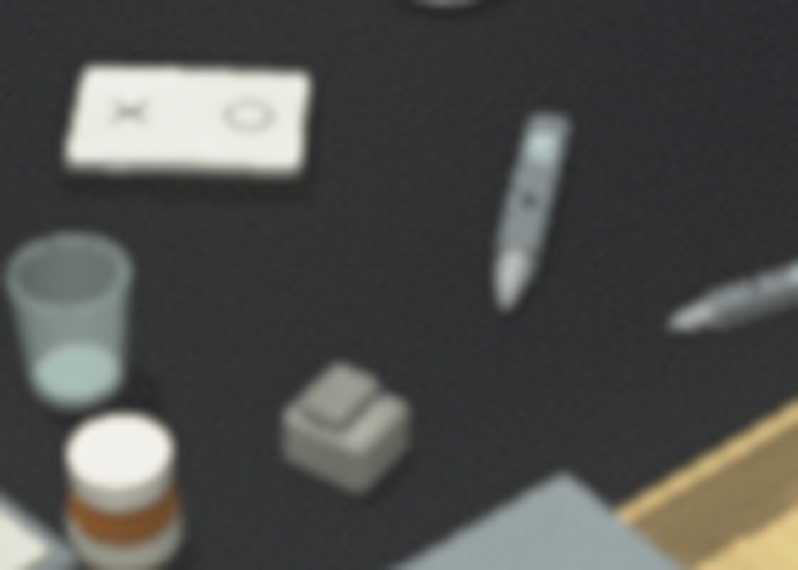

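The top crop shows the gauge tip at crop (229,237), tail (400,448), ring (576,216) and cross (650,129). In the scene crop the tip is at (505,307), tail (550,118), ring (249,115) and cross (129,110). Next I'll triangulate these and measure the drawer.

Run:
```python
from h import *
f=lambda p,o:(np.array(p)+.5)/5.7-.5+o
tp=dict(tip=(229,237),tail=(400,448),hole=(310,339),ring=(576,216),cross=(650,129)); sc=dict(tip=(505,307),tail=(550,116),hole=(529,200),ring=(249,115),cross=(129,110))
for k in tp:
    a,b=f(tp[k],(225,165)),f(sc[k],(205,180)); h=22 if k in("ring","cross") else 10 if k=="tip" else 20
    print(k,"tri",tri(a,b).round(1),"plane",cast("top",a,h)[0].round(1),cast("scene",b,h)[0].round(1))
t=np.load("pics/top0.npz"); s=np.load("pics/scene0.npz")
P=pts("top",t["d"]); 
# heights map of drawer region by depth
for v in(172,180,190,200,215,222,226,228,230,234,237,240,243):
    print(v,[tuple(P[v,u].round(0).astype(int)) for u in(122,130,137,145,165,185,205,208)])
T=cv2.cvtColor(t["p"],cv2.COLOR_RGB2BGR);S=cv2.cvtColor(s["p"],cv2.COLOR_RGB2BGR)
A=cv2.resize(T[160:250,105:225],(800,600),interpolation=cv2.INTER_CUBIC)
cv2.imwrite("pics/dt.png",A)
```

```text
tip tri [557.7 -77.2   9.9] plane [559.2 -78.8  10. ] [556.4 -75.5  10. ]
tail tri [ 437.7 -170.4   19.8] plane [ 438.5 -171.4   20. ] [ 437.1 -169.3   20. ]
hole tri [ 498.9 -122.1   21.2] plane [ 500.  -123.1   20. ] [ 496.9 -122.1   20. ]
ring tri [ 564.  -271.4   22.4] plane [ 564.9 -272.3   22. ] [ 562.9 -270.9   22. ]
cross tri [ 611.6 -314.1   23.9] plane [ 612.7 -315.    22. ] [ 609.5 -315.4   22. ]
172 [(np.int64(671), np.int64(364), np.int64(65)), (np.int64(675), np.int64(347), np.int64(40)), (np.int64(673), np.int64(322), np.int64(47)), (np.int64(677), np.int64(302), np.int64(27)), (np.int64(677), np.int64(240), np.int64(17)), (np.int64(673), np.int64(173), np.int64(29)), (np.int64(672), np.int64(110), np.int64(25)), (np.int64(667), np.int64(96), np.int64(50))]
180 [(np.int64(645), np.int64(363), np.int64(67)), (np.int64(649), np.int64(345), np.int64(44)), (np.int64(647), np.int64(321), np.int64(52)), (np.int64(651), np.int64(303), np.int64(23)), (np.int64(651), np.int64(241), np.int64(16)), (np.int64(649), np.int64(175), np.int64(19)), (np.int64(647), np.int64(110), np.in
[... 3443 characters left out ...]
t64(-3)), (np.int64(462), np.int64(358), np.int64(-4)), (np.int64(461), np.int64(334), np.int64(-1)), (np.int64(457), np.int64(294), np.int64(52)), (np.int64(456), np.int64(232), np.int64(50)), (np.int64(458), np.int64(180), np.int64(-6)), (np.int64(456), np.int64(115), np.int64(-1)), (np.int64(456), np.int64(105), np.int64(1))]
243 [(np.int64(452), np.int64(382), np.int64(0)), (np.int64(452), np.int64(357), np.int64(-3)), (np.int64(452), np.int64(335), np.int64(-5)), (np.int64(451), np.int64(308), np.int64(-2)), (np.int64(447), np.int64(232), np.int64(48)), (np.int64(448), np.int64(179), np.int64(0)), (np.int64(446), np.int64(115), np.int64(2)), (np.int64(446), np.int64(106), np.int64(-5))]
```

View pics/dt.png

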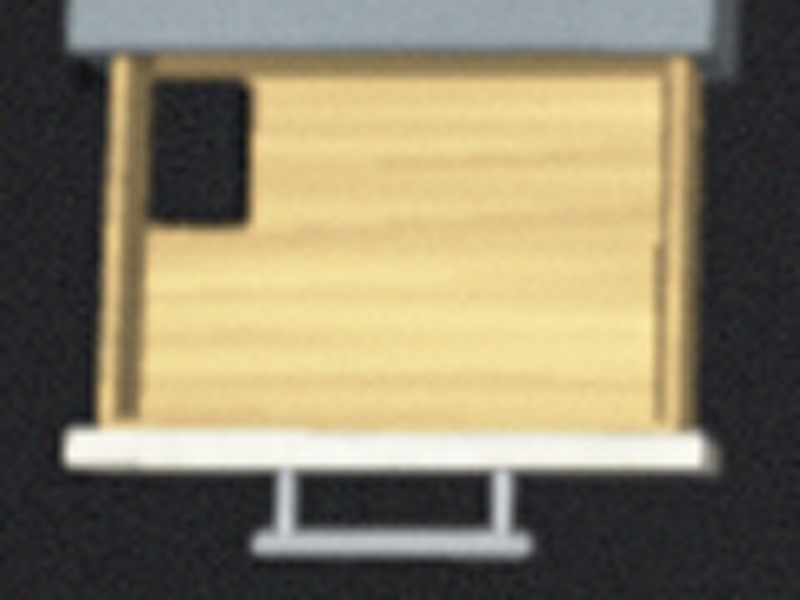

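The triangulated lengths agree with the text: gauge 152 mm long, marks 64 mm apart, heights 10, 20 and 22 mm. The gauge origin is about (490,-130) at yaw 37.8°. The drawer crop shows the front board at rows 430–468, the bar handle at row 543 and the case at upper left, columns 150–250. Now I'll approach above the gauge.

```bash
python3 -m creep '{"translation":[[2.2,-4.6,-0.7],[4.4,-9.2,-1.4],[6.6,-13.9,-2.1],[8.8,-18.5,-2.8],[11,-23.1,-3.5],[13.2,-27.7,-4.2],[15.4,-32.3,-4.9],[17.5,-37,-5.6]],"delta_rot":[[0,0,-8],[0,0,-16],[0,0,-24],[0,0,-32],[0,0,-40],[0,0,-48],[0,0,-56],[0,0,-64.7]],"hand":[8.5,8.5,8.5,8.5,8.5,8.5,8.5,8.5]}'
python3 -m creep '{"translation":[[2.2,-4.6,-0.7],[4.4,-9.2,-1.4],[6.6,-13.9,-2.1],[8.8,-18.5,-2.8],[11,-23.1,-3.5],[13.2,-27.7,-4.2],[15.4,-32.3,-4.9],[17.6,-36.9,-5.6]],"delta_rot":[[0,0,-8],[0,0,-16],[0,0,-24],[0,0,-32],[0,0,-40],[0,0,-48],[0,0,-56],[0,0,-64.7]],"hand":[7,7,6,6,5,5,5,5]}'
python3 - <<'E'
from h import *
s=read_state();print(s["position"],R.from_quat(s["ee_rot"]).as_matrix().round(3).tolist(),s["joints"].round(2),s["gripper_width"])
E
```

```text
clock: 1.1
position: [314.0, 237.7, 175.0]
ee_rot: [0.778, -0.628, 0.0, 0.0]
contact_force: [0.4, -0.1, 0.8]
gripper_width: 84.9
grasp_force: 0.0
clock: 2.1
position: [490.1, -131.3, 118.8]
ee_rot: [-0.321, 0.947, 0.0, -0.0]
contact_force: [0.3, 0.8, 0.1]
gripper_width: 50.1
grasp_force: 0.0
[ 490.07158959 -131.31304343  118.79366109] [[-0.794, -0.609, -0.0], [-0.609, 0.794, 0.0], [0.0, 0.0, -1.0]] [ 0.06  0.3  -0.43 -0.   -0.84 -0.98] 50.08582113757684
```

```bash
python3 -m creep '{"translation":[[0,0.1,-4],[0,0.1,-8],[0,0.1,-10.5],[0,0.1,-11.3],[0,0.1,-11.3]],"delta_rot":[[0,0,0.3],[0,0,0.3],[0,0,0.3],[0,0,0.3],[0,0,0.3]],"hand":[5,5,5,5,5]}'
python3 -m creep '{"translation":[[0,0,0],[0,0,0],[0,0,0],[0,0,0],[0,0,0]],"delta_rot":[[0,0,0],[0,0,0],[0,0,0],[0,0,0],[0,0,0]],"hand":[1.5,1.5,1.5,1.5,1.5]}'
```

```text
clock: 2.72
position: [489.7, -128.6, 6.2]
ee_rot: [-0.326, 0.945, 0.0, -0.0]
contact_force: [-0.5, -0.1, 0.6]
gripper_width: 50.2
grasp_force: 0.0
clock: 3.35
position: [490.6, -128.5, 7.7]
ee_rot: [-0.326, 0.945, -0.0, 0.001]
contact_force: [-2.1, 1.7, 6.7]
gripper_width: 18.5
grasp_force: 60.5
```

```bash
python3 -m creep '{"translation":[[0,0,1],[0,0,4],[0,0,8],[0,0,11]],"delta_rot":[[0,0,0],[0,0,0],[0,0,0],[0,0,0]],"hand":[1.5,1.5,1.5,1.5]}'
python3 -m creep '{"translation":[[0.4,-3.6,0],[0.8,-7.2,0],[1.2,-11,0],[1.6,-14.6,0],[2.1,-18.4,0],[2.1,-18.4,0],[2.1,-18.4,0]],"delta_rot":[[-6.1,7.9,0],[-12.2,15.8,0],[-18.3,23.7,0],[-24.5,31.6,0],[-24.5,31.6,0],[-24.5,31.6,0],[-24.5,31.6,0]],"hand":[1.5,1.5,1.5,1.5,1.5,1.5,1.5]}'
python3 - <<'E'
from h import *
for n in("scene","top"):
    p,d=get_image(n); np.savez(f"pics/{n}1.npz",p=p,d=d); p=cv2.cvtColor(p,cv2.COLOR_RGB2BGR)
    if n=="top": a=p[160:250,290:410]
    else: b=p[130:220,190:310]
cv2.imwrite("pics/h1.png",np.hstack([cv2.resize(x,(400,300),interpolation=cv2.INTER_CUBIC) for x in(a,b)]))
s=read_state();print(R.from_quat(s["ee_rot"]).as_matrix().round(3).tolist(),s["joints"].round(2),s["gripper_width"])
E
```

```text
clock: 3.85
position: [489.9, -128.6, 118.4]
ee_rot: [-0.326, 0.945, -0.0, 0.001]
contact_force: [0.7, -0.5, -1.3]
gripper_width: 18.3
grasp_force: 59.7
clock: 4.72
position: [510.4, -312.5, 116.6]
ee_rot: [-0.306, 0.889, -0.11, -0.324]
contact_force: [0.3, 1.1, -0.4]
gripper_width: 18.8
grasp_force: 59.8
[[-0.603, -0.616, -0.507], [-0.474, 0.787, -0.394], [0.642, 0.003, -0.767]] [-0.08  0.65 -0.19  0.46 -1.31 -1.08] 18.711595979433767
```

View pics/h1.png

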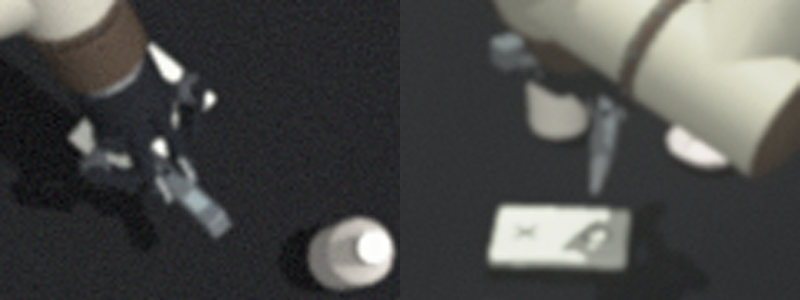

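The left half (top view) shows the gripper hiding the plate. The right half (scene view) shows the tip at crop (595,192) with the gauge pitched nose-down, and the plate below with the cross at (525,232) and the ring at (600,240). I'll compare that with the predicted tip position.

```bash
cat >> h.py <<'E'
def tip():
    s=read_state(); M=R.from_quat(s["ee_rot"]).as_matrix()
    return s["position"]+M@np.array([-85,0,-2.5])
E
python3 - <<'E'
from h import *
t=tip(); print(t.round(1),proj("scene",t).round(1), "seen 248.5,187.6 ->",cast("scene",(248.5,187.6),t[2])[0].round(1))
E
```

```text
[ 563.3 -270.7   64.3] [[247.9 188.3]] seen 248.5,187.6 -> [ 559.6 -272.5   64.3]
```

```bash
python3 -m creep '{"translation":[[0,0,-1.5],[0,0,-3],[0,0,-3.5],[0,0,-3.5],[0,0,-3.5]],"delta_rot":[[0,0,0],[0,0,0],[0,0,0],[0,0,0],[0,0,0]],"hand":[1.5,1.5,1.5,1.5,1.5]}'
python3 - <<'E'
from h import *
print(tip().round(1),proj("scene",tip()).round(1))
p,d=get_image("scene"); p=cv2.cvtColor(p,cv2.COLOR_RGB2BGR)
cv2.imwrite("pics/h2.png",cv2.resize(p[160:220,205:285],(800,600),interpolation=cv2.INTER_CUBIC))
E
```

```text
clock: 5.45
position: [510.9, -312.7, 81.5]
ee_rot: [-0.307, 0.888, -0.11, -0.324]
contact_force: [0.3, -0.2, 0.1]
gripper_width: 18.5
grasp_force: 59.8
[ 563.4 -271.4   28.8] [[248.  197.9]]
```

View pics/h2.png

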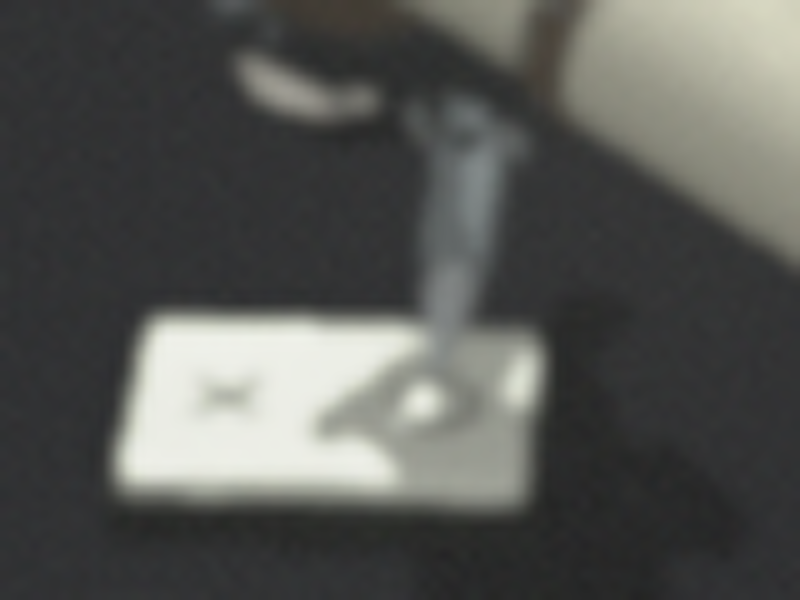

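The tip is at crop (438,358), with the ring centre expected at (438,403) and the cross at (226,395). The shadows meet near the ring. I'll step down to contact.

```bash
python3 -m creep '{"translation":[[0.1,0,-0.2],[0.1,0,-0.4],[0.1,0,-0.5],[0.1,0,-0.5]],"delta_rot":[[0,0,0],[0,0,0],[0,0,0],[0,0,0]],"hand":[1.5,1.5,1.5,1.5]}'
python3 -m creep '{"translation":[[0,0,-0.1],[0,0,-0.2],[0,0,-0.2],[0,0,-0.2]],"delta_rot":[[0,0,0],[0,0,0],[0,0,0],[0,0,0]],"hand":[1.5,1.5,1.5,1.5]}'
python3 - <<'E'
from h import *
print(tip().round(1),proj("scene",tip()).round(1))
p,d=get_image("scene"); p=cv2.cvtColor(p,cv2.COLOR_RGB2BGR)
cv2.imwrite("pics/h3.png",cv2.resize(p[160:220,205:285],(800,600),interpolation=cv2.INTER_CUBIC))
E
```

```text
clock: 6.0
position: [511.6, -312.6, 76.2]
ee_rot: [-0.307, 0.888, -0.11, -0.324]
contact_force: [0.7, -0.5, -0.8]
gripper_width: 18.0
grasp_force: 59.8
clock: 6.5
position: [511.7, -312.6, 74.5]
ee_rot: [-0.307, 0.888, -0.11, -0.324]
contact_force: [0.1, 0.6, 0.7]
gripper_width: 18.3
grasp_force: 59.8
[ 564.2 -271.4   21.8] [[247.8 199.9]]
```

```bash
python3 -m creep '{"translation":[[0,0,-0.1],[0,0,-0.1],[0,0,-0.1]],"delta_rot":[[0,0,0],[0,0,0],[0,0,0]],"hand":[1.5,1.5,1.5]}'
python3 -m creep '{"translation":[[0,0,-0.1],[0,0,-0.1],[0,0,-0.1]],"delta_rot":[[0,0,0],[0,0,0],[0,0,0]],"hand":[1.5,1.5,1.5]}'
python3 - <<'E'
from h import *
print(tip().round(1),proj("scene",tip()).round(1))
p,d=get_image("scene"); p=cv2.cvtColor(p,cv2.COLOR_RGB2BGR)
cv2.imwrite("pics/h3.png",cv2.resize(p[160:220,205:285],(800,600),interpolation=cv2.INTER_CUBIC))
E
```

```text
clock: 6.92
position: [511.6, -312.8, 73.8]
ee_rot: [-0.306, 0.888, -0.11, -0.324]
contact_force: [-1.4, -1.3, 2.3]
gripper_width: 18.0
grasp_force: 60.0
clock: 7.3
position: [511.4, -312.9, 73.3]
ee_rot: [-0.306, 0.888, -0.11, -0.324]
contact_force: [-1.4, -0.2, 5.6]
gripper_width: 18.0
grasp_force: 60.2
[ 563.8 -271.8   20.5] [[247.9 200.2]]
```

View pics/h3.png

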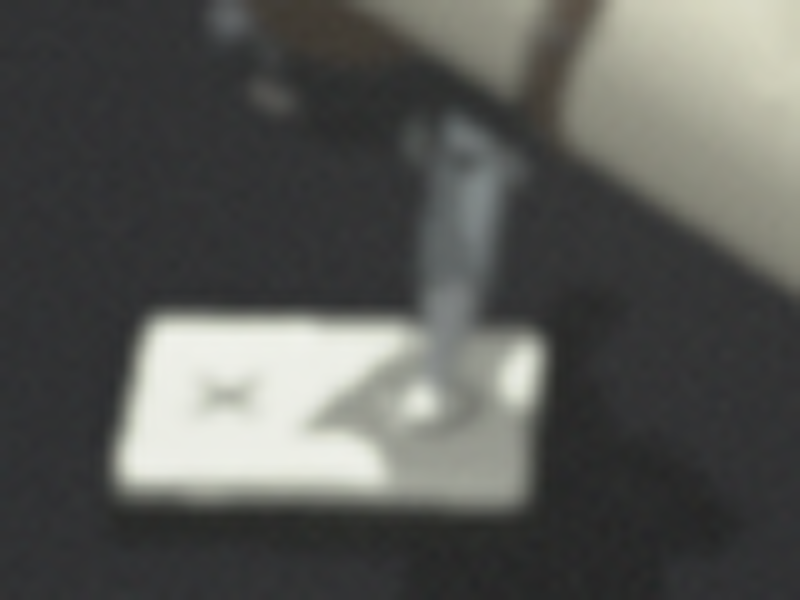

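The force is 5.6 N, so the tip is touching. The visible nose end is at about crop (441,380), against the ring centre at (438,403). I'll measure the offset from the grey values before judging the ring and aiming at the cross.

Run:
```python
from h import *
g0=cv2.cvtColor(np.load("pics/scene0.npz")["p"],cv2.COLOR_RGB2GRAY)
g=np.mean([cv2.cvtColor(get_image("scene")[0],cv2.COLOR_RGB2GRAY) for _ in range(4)],0)
print("cols 240..258"); 
for v in range(190,208): print(v,g[v,240:259].astype(int))
print("before")
for v in range(194,206): print(v,g0[v,240:259])
```

```text
cols 240..258
190 [ 57  56  56  56  56  56  71 100 121 129 127 115  94  69  57  51  53  51
  51]
191 [ 99  98  97  99  97  89  86 104 123 129 126 113  91  70  58  57  57  56
  52]
192 [166 166 165 165 160 144 127 124 127 129 125 115  99  87  81  82  82  81
  68]
193 [220 220 220 218 207 186 165 150 136 131 125 123 121 120 118 119 124 126
 108]
194 [234 233 231 227 217 192 175 158 140 130 129 133 139 142 143 148 165 175
 151]
195 [235 233 225 215 193 172 160 149 138 132 133 140 148 150 154 171 198 210
 179]
196 [232 222 202 178 164 155 150 145 138 133 135 143 149 151 163 193 221 223
 183]
197 [221 198 171 156 150 152 157 154 143 132 132 140 146 151 170 208 227 222
 173]
198 [193 170 157 155 152 163 182 181 159 138 131 131 138 148 171 209 226 215
 161]
199 [164 156 158 165 167 186 213 212 181 149 135 127 127 141 162 193 213 197
 145]
200 [152 152 158 169 177 199 221 220 190 156 137 127 124 137 152 169 183 168
 123]
201 [153 152 155 164 176 190 200 195 172 145 131 125 128 141 149 155 155 136
  98]
202 [162 156 154 159 170 171 162 154 144 132 130 133 139 147 151 150 144 122
  85]
203 [19
[... 710 characters left out ...]
22 227 232 234 235 235 234 223
 173]
198 [235 235 234 232 226 218 218 217 219 218 216 216 223 231 235 235 232 217
 161]
199 [235 235 234 230 216 209 220 228 229 228 222 211 212 225 233 234 231 209
 149]
200 [236 235 234 229 214 210 222 229 232 231 224 209 206 222 232 235 230 201
 136]
201 [236 235 235 231 221 212 215 220 223 221 215 208 214 225 233 235 229 196
 128]
202 [236 237 236 235 230 222 216 215 215 213 213 216 225 231 234 235 229 193
 122]
203 [236 236 236 236 235 232 229 226 224 223 226 230 233 235 235 235 231 195
 122]
204 [237 237 237 237 236 236 236 235 234 234 235 235 236 236 236 236 232 198
 123]
205 [238 238 238 237 236 237 236 236 237 236 236 237 236 236 236 237 232 196
 120]
```

Run:
```python
from h import *
p=np.mean([get_image("scene")[0].astype(float) for _ in range(8)],0)
print("B/R x100")
for v in range(182,206): print(v,(100*p[v,244:256,2]/p[v,244:256,0]).astype(int), p[v,249].astype(int))
print(proj("scene",[[564,-271.5,22],[564+5,-271.5,22],[564,-266.5,22]]).round(2))
```

```text
B/R x100
182 [102 101 104 105 105 104 105 105 105 105 105 103] [ 96 101 101]
183 [102 103 104 104 105 105 105 105 105 105 104 103] [ 97 102 102]
184 [102 102 104 104 104 104 105 105 106 105 104 103] [ 96 101 100]
185 [103 103 103 105 104 105 105 105 105 105 104 102] [ 96 101 101]
186 [102 103 104 104 105 105 105 105 105 105 104 103] [ 96 101 101]
187 [102 103 103 104 104 104 104 104 104 105 104 103] [ 99 103 103]
188 [104 103 103 103 102 102 103 103 104 103 103 104] [110 113 113]
189 [103 103 102 102 102 102 102 102 103 103 102 103] [121 124 124]
190 [102 102 102 102 102 102 102 102 102 103 103 102] [126 130 129]
191 [ 97  98 100 101 102 102 102 102 102 102 101 101] [126 131 130]
192 [ 96  96  97  99 102 102 102 101  99  98  98  98] [126 130 129]
193 [ 95  95  96  97 100 102 101  99  97  95  95  95] [127 131 130]
194 [ 95  95  95  97 100 101 100  97  96  95  95  95] [128 132 131]
195 [ 95  95  95  97 101 101  99  97  95  94  95  95] [129 133 131]
196 [ 94  94  95  98 101 101  98  95  95  95  94  95] [130 134 132]
197 [ 95  95  96  98 101 100  97  95  95  95  95  95] [131 134 131]
198 [95 95 96 97 99 99 96 95 95 95 95 95] [136 139 135]
199 [95 95 96 96 97 97 95 95 95 95 94 94] [148 152 144]
200 [95 95 96 96 96 96 95 95 95 95 95 95] [154 157 149]
201 [95 95 95 95 95 95 95 95 95 95 95 94] [144 146 138]
202 [95 95 95 95 95 95 95 95 95 95 94 95] [132 134 126]
203 [95 95 95 95 95 95 95 95 95 95 95 95] [139 141 132]
204 [95 95 95 95 95 95 95 95 95 94 95 95] [150 151 142]
205 [95 95 95 95 95 95 95 95 95 95 95 95] [152 154 145]
[[247.86 199.81]
 [246.56 200.42]
 [248.87 200.54]]
```

The blue/red ratio separates the steel nose from the plate: the visible end is at (248.4,198.7), against the ring centre at (248.3,200). So the tip is about 4–6 mm short, away from the camera. I'll lift, shift and touch again nearer the ring's middle.

```bash
cat > chk.py <<'E'
from h import *
import sys
p=np.mean([get_image("scene")[0].astype(float) for _ in range(6)],0); q=p[...,2]/p[...,0]*100
u0=int(sys.argv[1])
for v in range(192,206): print(v,q[v,u0:u0+14].astype(int))
print(tip().round(1),read_state()["contact_force"].round(1))
E
python3 -m creep '{"translation":[[0,0,0.5],[0.3,0.4,0.5],[0.3,0.4,0],[0.3,0.4,0],[0.3,0.4,0]],"delta_rot":[[0,0,0],[0,0,0],[0,0,0],[0,0,0],[0,0,0]],"hand":[1.5,1.5,1.5,1.5,1.5]}'; python3 chk.py 242
```

```text
clock: 8.57
position: [515.3, -308.6, 73.1]
ee_rot: [-0.307, 0.888, -0.111, -0.324]
contact_force: [-0.5, -0.2, 5.0]
gripper_width: 18.2
grasp_force: 60.4
192 [ 95  95  96  96  97 100 102 102 102 102 100  98  97  98]
193 [ 95  95  95  95  96  98 101 102 101  99  97  96  95  95]
194 [ 97  97  97  95  95  97 100 102 101  98  96  95  95  95]
195 [ 97  97  96  95  95  98 100 102 100  97  95  95  95  95]
196 [ 96  94  94  95  95  98 101 101  99  96  95  95  95  95]
197 [ 94  94  95  95  96  99 101 101  98  96  95  94  95  95]
198 [ 94  95  95  95  96  98 100  99  97  96  94  95  94  95]
199 [95 95 95 95 95 97 99 98 96 95 95 95 95 95]
200 [95 95 95 95 95 96 97 97 96 95 95 95 94 95]
201 [95 95 95 95 95 96 96 96 95 95 95 95 94 95]
202 [95 95 95 95 95 95 96 95 95 95 95 95 94 95]
203 [94 95 95 95 95 95 95 95 95 95 95 94 95 95]
204 [95 95 95 95 95 95 95 95 95 95 95 94 95 95]
205 [95 95 95 94 95 95 95 95 94 95 94 95 95 95]
[ 567.7 -267.4   20.3] [-0.1  0.8  5.7]
```

The visible end is now at (248.3,199.6), which is centred in the ring with 5 N on the tip. Now the cross.

```bash
python3 -m creep '{"translation":[[0,0,1],[2.4,-2.1,1.2],[4.8,-4.2,1],[4.8,-4.2,0.5],[4.8,-4.2,0.3],[4.8,-4.2,0.2],[4.8,-4.2,0.2]],"delta_rot":[[0,0,0],[0,0,0],[0,0,0],[0,0,0],[0,0,0],[0,0,0],[0,0,0]],"hand":[1.5,1.5,1.5,1.5,1.5,1.5,1.5]}'; python3 chk.py 220
python3 - <<'E'
from h import *
g=cv2.cvtColor(np.load("pics/scene0.npz")["p"],cv2.COLOR_RGB2GRAY).astype(float)
for n,(a,b,c,d) in dict(cross=(221,195,234,203),ring=(242,195,255,205)).items():
    w=np.clip(233-g[b:d,a:c],0,None); v,u=np.mgrid[b:d,a:c]; print(n,(w*u).sum()/w.sum(),(w*v).sum()/w.sum())
E
```

```text
clock: 9.75
position: [562.2, -350.2, 74.6]
ee_rot: [-0.307, 0.888, -0.11, -0.324]
contact_force: [0.1, -0.2, 0.3]
gripper_width: 18.4
grasp_force: 59.8
192 [ 95  95  95  95  95  95  97 100 102 102 101  99  96  96]
193 [ 94  97  97  97  97  96  96  99 101 102 100  96  95  95]
194 [ 95  97  97  97  97  96  96  99 102 101  98  96  95  95]
195 [ 97  97  97  97  95  95  97  99 102 100  97  95  94  95]
196 [ 97  96  95  94  95  95  97 100 101  99  96  95  95  95]
197 [ 94  94  94  94  95  96  98 100 101  98  96  95  95  95]
198 [ 95  95  95  95  95  96  98 100 100  98  95  95  95  95]
199 [95 95 95 95 95 95 96 98 99 96 95 95 95 94]
200 [95 95 95 95 95 95 96 96 96 95 95 95 95 95]
201 [95 95 95 95 95 95 95 95 95 95 95 94 95 95]
202 [95 95 95 95 95 95 95 95 95 95 95 95 95 94]
203 [95 95 95 95 95 94 95 94 94 95 94 94 95 94]
204 [95 95 95 94 95 95 95 95 95 95 95 95 95 95]
205 [95 95 95 95 95 95 95 95 95 95 95 95 95 95]
[ 615.1 -309.2   21.8] [-0.4  0.   1. ]
cross 227.23695345557124 199.212976022567
ring 248.35980148883374 199.90694789081886
```

The tip stands over the cross within about 1.5 mm: its end is at (227.6,199.3), the cross at (227.2,199.2). I'll nudge it and touch.

```bash
python3 -m creep '{"translation":[[0,-0.1,-0.1],[0,-0.1,-0.2],[0,-0.1,-0.25],[0,-0.1,-0.25],[0,-0.1,-0.25]],"delta_rot":[[0,0,0],[0,0,0],[0,0,0],[0,0,0],[0,0,0]],"hand":[1.5,1.5,1.5,1.5,1.5]}'; python3 chk.py 220
```

```text
clock: 10.68
position: [562.7, -351.8, 73.1]
ee_rot: [-0.306, 0.888, -0.11, -0.324]
contact_force: [-1.7, 1.9, 5.3]
gripper_width: 18.8
grasp_force: 60.4
192 [ 95  95  95  95  95  96  98 101 102 102 100  98  95  95]
193 [ 94  97  97  97  97  95  97 100 102 101  98  96  95  95]
194 [ 95  97  97  97  97  95  97 100 102 100  97  95  95  95]
195 [ 96  97  96  95  95  95  98 101 102  99  97  95  95  94]
196 [ 96  96  94  94  95  95  98 101 101  99  96  94  94  95]
197 [ 94  94  95  95  95  96  98 101 101  98  96  95  95  94]
198 [ 95  95  95  94  95  96  98 101 101  98  95  94  95  94]
199 [ 96  95  95  95  95  96  98 100  99  96  95  95  95  95]
200 [95 95 95 95 95 95 97 97 97 96 95 95 95 94]
201 [95 94 94 95 95 95 95 95 95 95 95 95 95 95]
202 [95 95 95 95 95 95 95 95 95 94 95 95 94 95]
203 [95 95 95 95 95 95 95 95 95 95 95 94 95 94]
204 [95 95 95 95 95 95 95 95 94 95 95 95 95 95]
205 [95 95 95 95 95 95 95 95 95 95 95 95 95 95]
[ 615.1 -310.6   20.3] [-0.8  1.5  5.3]
```

```bash
python3 -m creep '{"translation":[[0,0,0.3],[-0.1,-0.2,0.3],[-0.1,-0.2,0.1],[-0.1,-0.2,0],[-0.1,-0.2,0],[-0.1,-0.2,0]],"delta_rot":[[0,0,0],[0,0,0],[0,0,0],[0,0,0],[0,0,0],[0,0,0]],"hand":[1.5,1.5,1.5,1.5,1.5,1.5]}'; python3 chk.py 220
```

```text
clock: 11.72
position: [561.6, -354.1, 73.2]
ee_rot: [-0.306, 0.888, -0.11, -0.324]
contact_force: [-1.6, 0.9, 4.9]
gripper_width: 18.4
grasp_force: 60.3
192 [ 95  95  95  95  95  96  98 101 102 101  99  97  95  95]
193 [ 94  97  97  97  96  96  98 101 101 100  97  95  94  95]
194 [ 95  97  97  97  95  95  98 101 101  99  96  95  95  94]
195 [ 95  96  95  94  95  96  98 101 101  98  96  95  95  94]
196 [ 94  94  95  94  95  96  99 101 100  97  95  95  94  94]
197 [ 94  95  95  95  95  96  99 101 100  97  95  95  94  94]
198 [ 95  95  95  95  95  96  98 100  99  96  95  95  95  94]
199 [95 95 94 95 95 95 97 99 97 96 95 95 95 95]
200 [95 95 94 96 95 95 96 96 96 95 95 95 95 95]
201 [95 94 94 95 95 95 95 95 95 95 95 95 95 95]
202 [94 95 94 95 95 95 95 95 95 95 95 95 95 95]
203 [95 95 95 95 95 95 95 95 95 95 95 95 95 95]
204 [95 95 95 95 95 95 95 95 95 95 95 95 95 95]
205 [95 95 95 95 95 95 95 95 95 95 95 95 95 95]
[ 614.  -313.    20.3] [-1.4  0.   5.6]
```

Touched at the cross: the end is at (227.2,199.3) with 5 N. Next I'll work out the drawer geometry, with heights from both views' depth as a check.

Run:
```python
from h import *
f=lambda a,b:((a+.5)/6.667-.5+105,(b+.5)/6.667-.5+160)
for k,(a,b,z) in dict(frontL=(64,468,71),frontR=(712,470,71),frontLin=(64,428,71),frontRin=(705,430,71),hL=(252,543,47),hR=(533,545,47),caseA=(150,78,47),caseB=(250,226,47),cabL=(66,50,85),cabR=(715,52,85),floorR=(655,420,22),floorL=(140,420,22),rimL=(124,250,63),rimR=(682,250,63)).items(): print(k,cast("top",f(a,b),z)[0].round(1))
s=np.load("pics/scene0.npz");p=s["p"].astype(int);P=pts("scene",s["d"]);m=(p[...,0]-p[...,2]>60)&(p[...,0]>150)&(s["d"]>0)
m[:, :320]=0;m[:230]=0
Q=P[m]; Q=Q[(Q[:,2]>-20)&(Q[:,2]<90)]; h,e=np.histogram(Q[:,2],np.arange(0,90,6)); print(h,e); F=Q[Q[:,2]<35];print(np.median(F[:,2]),np.percentile(F,[2,98],0).round(0))
w=(p.min(2)>190)&(s["d"]>0);w[:,:350]=0;w[:230]=0;w[340:]=0;print("front",np.percentile(P[w],[3,50,97],0).round(0))
```

```text
frontL [489.6 384.1  71. ]
frontR [481.9  83.9  71. ]
frontLin [508.2 384.4  71. ]
frontRin [500.4  87.   71. ]
hL [454.5 303.1  47. ]
hR [450.6 171.3  47. ]
caseA [676.4 354.   47. ]
caseB [604.2 305.5  47. ]
cabL [683.1 381.5  85. ]
cabR [674.4  79.2  85. ]
floorR [510.1 118.   22. ]
floorL [515.8 364.4  22. ]
rimL [591.8 360.1  63. ]
rimR [585.5  98.4  63. ]
[   2    0   39 3473  142    1    2    2    4   57  523    2    0    0] [ 0  6 12 18 24 30 36 42 48 54 60 66 72 78 84]
21.267207108158118 [[508. 121.  18.]
 [626. 346.  25.]]
front [[415. 103.  -1.]
 [495. 254.  71.]
 [503. 375.  74.]]
```

```bash
python3 -m creep '{"translation":[[0,0,2],[0,0,5],[-0.3,1,8],[-0.3,2,10],[-0.3,3,11],[-0.3,4,12],[-0.3,4,12]],"delta_rot":[[0,0,0],[0,0,0],[6.1,-7.9,0],[12.2,-15.8,0],[18.3,-23.7,0],[24.5,-31.6,0],[24.5,-31.6,0]],"hand":[1.5,1.5,1.5,1.5,1.5,1.5,1.5]}'
python3 -m creep '{"translation":[[0,4,0],[0,9,0],[0,14,0],[0,19,0],[0,24,0],[0,29,0],[0,34,0],[0,39,0]],"delta_rot":[[0,0,5],[0,0,10],[0,0,15],[0,0,20],[0,0,25],[0,0,30],[0,0,35],[0,0,40]],"hand":[1.5,1.5,1.5,1.5,1.5,1.5,1.5,1.5]}'
python3 - <<'E'
from h import *
M=R.from_quat(read_state()["ee_rot"]).as_matrix();print(M.round(3).tolist(),tip().round(1),np.degrees(np.arctan2(-M[1,0],-M[0,0])))
E
```

```text
clock: 12.9
position: [558.2, -315.0, 195.6]
ee_rot: [-0.325, 0.946, -0.002, 0.003]
contact_force: [-0.3, -0.2, 0.1]
gripper_width: 18.2
grasp_force: 59.7
clock: 13.9
position: [558.4, 78.4, 191.1]
ee_rot: [-0.632, 0.775, -0.0, -0.001]
contact_force: [1.5, 0.0, -0.3]
gripper_width: 18.2
grasp_force: 59.8
[[-0.202, -0.979, -0.002], [-0.979, 0.202, -0.002], [0.003, 0.001, -1.0]] [575.6 161.6 193.4] 78.32229172955846
```

```bash
python3 -m creep '{"translation":[[0.8,4,0],[1.7,8,0],[2.4,12,0],[2.4,12,-4],[2.4,12,-8],[2.4,12,-12],[2.4,12,-12]],"delta_rot":[[0,0,4],[0,0,8],[0,0,10],[0,0,10],[0,0,10],[0,0,10],[0,0,10]],"hand":[1.5,1.5,1.5,1.5,1.5,1.5,1.5]}'
python3 - <<'E'
from h import *
for n in("scene","top"):
    p,d=get_image(n); p=cv2.cvtColor(p,cv2.COLOR_RGB2BGR)
    if n=="top": a=p[130:250,105:265]
    else: b=p[200:350,300:500]
cv2.imwrite("pics/p1.png",np.hstack([cv2.resize(x,(400,300),interpolation=cv2.INTER_CUBIC) for x in(a,b)]))
E
```

```text
clock: 14.78
position: [580.1, 195.4, 67.7]
ee_rot: [-0.695, 0.719, 0.001, -0.005]
contact_force: [-0.4, 0.4, 0.5]
gripper_width: 18.1
grasp_force: 59.7
```

View pics/p1.png

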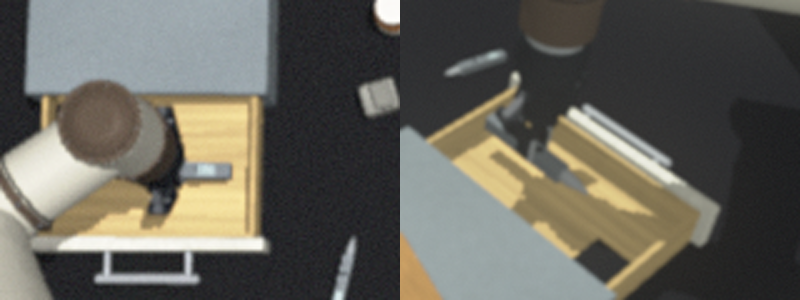

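Both halves show the gauge between the drawer walls, parallel to the front, with its nose toward the case but well clear of it. I'll lower it.

```bash
python3 -m creep '{"translation":[[0,0,-1.5],[0,0,-3],[0,0,-3.4],[0,0,-3.6],[0,0,-3.6],[0,0,-3.6]],"delta_rot":[[0,0,0],[0,0,0],[0,0,0],[0,0,0],[0,0,0],[0,0,0]],"hand":[1.5,1.5,1.5,1.5,1.5,1.5]}'
python3 -m creep '{"translation":[[0,0,-0.1],[0,0,-0.2],[0,0,-0.2]],"delta_rot":[[0,0,0],[0,0,0],[0,0,0]],"hand":[1.5,1.5,1.5]}'
```

```text
clock: 15.62
position: [583.0, 196.5, 36.2]
ee_rot: [-0.695, 0.719, -0.0, 0.0]
contact_force: [0.3, 0.6, -1.0]
gripper_width: 18.2
grasp_force: 59.7
clock: 16.0
position: [582.6, 196.4, 33.8]
ee_rot: [-0.695, 0.719, 0.0, -0.0]
contact_force: [0.6, -0.0, -0.9]
gripper_width: 18.4
grasp_force: 59.7
```

```bash
python3 -m creep '{"translation":[[0,0,-0.1],[0,0,-0.2],[0,0,-0.3],[0,0,-0.3],[0,0,-0.3]],"delta_rot":[[0,0,0],[0,0,0],[0,0,0],[0,0,0],[0,0,0]],"hand":[1.5,1.5,1.5,1.5,1.5]}'
python3 -m creep '{"translation":[[0,0,-0.1],[0,0,-0.1],[0,0,-0.1]],"delta_rot":[[0,0,0],[0,0,0],[0,0,0]],"hand":[1.5,1.5,1.5]}'
```

```text
clock: 16.62
position: [582.7, 196.4, 30.8]
ee_rot: [-0.695, 0.719, -0.0, 0.0]
contact_force: [0.1, -0.3, -0.5]
gripper_width: 18.5
grasp_force: 59.7
clock: 17.0
position: [582.7, 196.4, 29.8]
ee_rot: [-0.695, 0.719, 0.0, 0.0]
contact_force: [-0.7, 1.0, -1.4]
gripper_width: 18.3
grasp_force: 59.9
```

```bash
python3 -m creep '{"translation":[[0,0,-0.1],[0,0,-0.1],[0,0,-0.1]],"delta_rot":[[0,0,0],[0,0,0],[0,0,0]],"hand":[1.5,1.5,1.5]}'
python3 -m creep '{"translation":[[0,0,-0.1],[0,0,-0.1],[0,0,-0.1]],"delta_rot":[[0,0,0],[0,0,0],[0,0,0]],"hand":[1.5,1.5,1.5]}'
```

```text
clock: 17.38
position: [583.2, 196.4, 29.7]
ee_rot: [-0.695, 0.719, -0.0, 0.001]
contact_force: [-0.6, -1.3, 5.8]
gripper_width: 18.5
grasp_force: 60.5
clock: 17.75
position: [583.9, 196.4, 29.7]
ee_rot: [-0.695, 0.719, -0.001, 0.001]
contact_force: [-0.3, -2.8, 8.9]
gripper_width: 18.0
grasp_force: 61.0
```

It is on the floor with 9 N. Release, then lift clear.

```bash
python3 -m creep '{"translation":[[0,0,0.1],[0,0,0.1],[0,0,0.1],[0,0,0.1],[0,0,0.1],[0,0,0.1]],"delta_rot":[[0,0,0],[0,0,0],[0,0,0],[0,0,0],[0,0,0],[0,0,0]],"hand":[2.3,2.6,3.2,4,4.5,4.5]}'
python3 -m creep '{"translation":[[0,0,1],[0,0,3],[0,0,7],[0,0,11],[-3,0,14],[-8,1,14],[-14,2,14],[-18,4,14]],"delta_rot":[[0,0,0],[0,0,0],[0,0,0],[0,0,0],[0,0,0],[0,0,0],[0,0,0],[0,0,0]],"hand":[4.5,4.5,4.5,4.5,4.5,3,1,0]}'
python3 - <<'E'
from h import *
for n in("scene","top"):
    p,d=get_image(n); p=cv2.cvtColor(p,cv2.COLOR_RGB2BGR)
    if n=="top": a=p[130:250,105:265]
    else: b=p[200:350,300:500]
cv2.imwrite("pics/p2.png",np.hstack([cv2.resize(x,(400,300),interpolation=cv2.INTER_CUBIC) for x in(a,b)]))
M=R.from_quat(read_state()["ee_rot"]).as_matrix();print(M.round(3).tolist(),read_state()["joints"].round(2))
E
```

```text
clock: 18.5
position: [582.7, 196.4, 28.7]
ee_rot: [-0.695, 0.719, 0.0, -0.0]
contact_force: [-0.5, 0.3, 0.2]
gripper_width: 45.3
grasp_force: 0.0
clock: 19.5
position: [400.6, 235.9, 169.7]
ee_rot: [-0.695, 0.719, 0.0, 0.001]
contact_force: [0.5, 0.9, 1.0]
gripper_width: 0.0
grasp_force: 0.0
[[-0.029, -1.0, 0.001], [-1.0, 0.029, 0.002], [-0.002, -0.001, -1.0]] [ 0.89  0.17 -0.46 -0.   -0.94 -0.91]
```

View pics/p2.png

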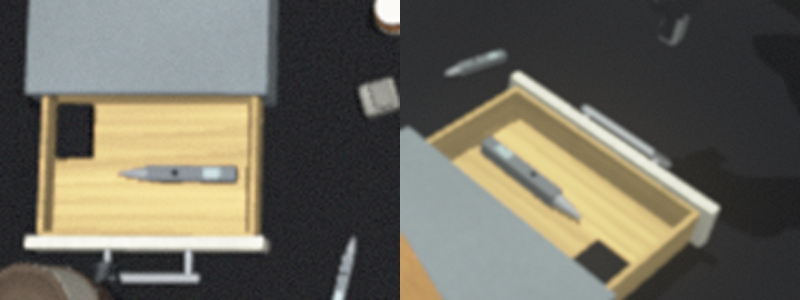

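The gauge lies flat with its nose at crop (120,173), clear of the case, and the drawer has not moved. Next I'll bring the closed fingers in front of the handle and push gently.

```bash
python3 -m creep '{"translation":[[0.4,0,-4],[0.8,0,-8],[1,0,-11],[1.2,0,-13],[1.4,0,-13.4],[1.4,0,-13.4]],"delta_rot":[[0,0,0],[0,0,0],[0,0,0],[0,0,0],[0,0,0],[0,0,0]],"hand":[0,0,0,0,0,0]}'
python3 -m creep '{"translation":[[0.3,0,0],[0.6,0,0],[0.9,0,0],[1.2,0,0],[1.5,0,0],[1.8,0,0],[2.1,0,0],[2.4,0,0]],"delta_rot":[[0,0,0],[0,0,0],[0,0,0],[0,0,0],[0,0,0],[0,0,0],[0,0,0],[0,0,0]],"hand":[0,0,0,0,0,0,0,0]}'
```

```text
clock: 20.35
position: [417.5, 236.7, 35.4]
ee_rot: [-0.695, 0.719, -0.0, 0.001]
contact_force: [0.8, 0.0, -0.2]
gripper_width: -0.2
grasp_force: 0.0
clock: 21.35
position: [440.7, 236.1, 34.7]
ee_rot: [-0.695, 0.719, 0.0, -0.0]
contact_force: [-1.4, 0.2, 0.4]
gripper_width: -0.1
grasp_force: 0.6
```

Contact is about -1.4 N. Keep pushing at about 30–40 mm/s.

```bash
python3 -m creep '{"translation":[[0.4,0,0],[0.8,0,0],[1.2,0,0],[1.7,0,0],[2.2,0,0],[2.7,0,0],[3.2,0,0],[3.7,-0.1,0]],"delta_rot":[[0,0,0],[0,0,0],[0,0,0],[0,0,0],[0,0,0],[0,0,0],[0,0,0],[0,0,0]],"hand":[0,0,0,0,0,0,0,0]}'
python3 -m creep '{"translation":[[0.5,0,0],[1,0,0],[1.5,0,0],[2,0,0],[2.5,0,0],[3,0,0],[3.5,0,0],[4,-0.1,0]],"delta_rot":[[0,0,0],[0,0,0],[0,0,0],[0,0,0],[0,0,0],[0,0,0],[0,0,0],[0,0,0]],"hand":[0,0,0,0,0,0,0,0]}'
python3 -m creep '{"translation":[[0.5,0,0],[1,0,0],[1.5,0,0],[2,0,0],[2.5,0,0],[3,0,0],[3.5,0,0],[4,-0.1,0]],"delta_rot":[[0,0,0],[0,0,0],[0,0,0],[0,0,0],[0,0,0],[0,0,0],[0,0,0],[0,0,0]],"hand":[0,0,0,0,0,0,0,0]}'
python3 -m creep '{"translation":[[0.5,0,0],[1,0,0],[1.4,0,0],[1.8,0,0],[2.1,0,0],[2.4,0,0],[2.7,0,0],[3,-0.1,0]],"delta_rot":[[0,0,0],[0,0,0],[0,0,0],[0,0,0],[0,0,0],[0,0,0],[0,0,0],[0,0,0]],"hand":[0,0,0,0,0,0,0,0]}'
```

```text
clock: 22.35
position: [478.4, 235.9, 34.9]
ee_rot: [-0.695, 0.719, 0.0, 0.001]
contact_force: [-1.7, 0.1, -0.6]
gripper_width: -0.1
grasp_force: 0.6
clock: 23.35
position: [518.2, 234.8, 34.8]
ee_rot: [-0.695, 0.719, 0.0, 0.0]
contact_force: [-1.3, 1.8, -0.4]
gripper_width: 0.0
grasp_force: 0.6
clock: 24.35
position: [558.2, 233.8, 34.8]
ee_rot: [-0.695, 0.719, 0.0, 0.0]
contact_force: [-0.6, 0.0, -0.7]
gripper_width: -0.2
grasp_force: 0.6
clock: 25.35
position: [588.0, 232.8, 34.9]
ee_rot: [-0.695, 0.719, 0.0, 0.0]
contact_force: [-1.1, 0.8, -0.2]
gripper_width: -0.1
grasp_force: 0.5
```

```bash
python3 -m creep '{"translation":[[0.2,0,0],[0.4,0,0],[0.6,0,0],[0.8,0,0],[1,0,0]],"delta_rot":[[0,0,0],[0,0,0],[0,0,0],[0,0,0],[0,0,0]],"hand":[0,0,0,0,0]}'
python3 -m creep '{"translation":[[0.2,0,0],[0.3,0,0],[0.5,0,0],[0.6,0,0],[0.8,0,0]],"delta_rot":[[0,0,0],[0,0,0],[0,0,0],[0,0,0],[0,0,0]],"hand":[0,0,0,0,0]}'
python3 - <<'E'
from h import *
p,d=get_image("top"); p=cv2.cvtColor(p,cv2.COLOR_RGB2BGR)
print(read_state()["contact_force"])
E
```

```text
clock: 25.98
position: [597.8, 232.4, 34.8]
ee_rot: [-0.695, 0.719, -0.0, 0.0]
contact_force: [-0.9, 0.5, 0.0]
gripper_width: 0.1
grasp_force: 0.5
clock: 26.6
position: [605.7, 232.3, 34.8]
ee_rot: [-0.695, 0.719, 0.0, -0.0]
contact_force: [-1.1, -0.8, 0.8]
gripper_width: 0.1
grasp_force: 0.5
[-1.04130604 -0.19801015  0.50193157]
```

```bash
python3 -m creep '{"translation":[[0.1,0,0],[0.2,0,0],[0.3,0,0],[0.4,0,0],[0.4,0,0]],"delta_rot":[[0,0,0],[0,0,0],[0,0,0],[0,0,0],[0,0,0]],"hand":[0,0,0,0,0]}'
python3 -m creep '{"translation":[[0.1,0,0],[0.2,0,0],[0.3,0,0],[0.4,0,0],[0.4,0,0]],"delta_rot":[[0,0,0],[0,0,0],[0,0,0],[0,0,0],[0,0,0]],"hand":[0,0,0,0,0]}'
```

```text
clock: 27.28
position: [609.2, 232.2, 34.7]
ee_rot: [-0.695, 0.719, 0.0, -0.001]
contact_force: [-3.0, -0.1, 1.5]
gripper_width: 0.0
grasp_force: 1.5
clock: 27.9
position: [609.5, 232.1, 34.7]
ee_rot: [-0.695, 0.719, 0.002, -0.004]
contact_force: [-13.9, 2.7, 8.3]
gripper_width: -0.1
grasp_force: 6.9
```

The drawer is at its stop: the tool stalls at 609 mm with 14 N. I'll back off slowly so the handle isn't dragged, lift away and check.

```bash
python3 -m creep '{"translation":[[-0.3,0,0],[-0.8,0,0],[-2,0,0],[-5,0,0],[-9,0,2],[-14,0,6],[-18,0,10],[-20,0,12]],"delta_rot":[[0,0,0],[0,0,0],[0,0,0],[0,0,0],[0,0,0],[0,0,0],[0,0,0],[0,0,0]],"hand":[0,0,0,0,0,0,0,0]}'
python3 - <<'E'
from h import *
for n in("scene","top"):
    p,d=get_image(n); p=cv2.cvtColor(p,cv2.COLOR_RGB2BGR)
    if n=="top": a=p[90:270,100:340]
    else: b=p[180:390,210:490]
cv2.imwrite("pics/p3.png",np.hstack([cv2.resize(x,(400,300),interpolation=cv2.INTER_CUBIC) for x in(a,b)]))
E
```

```text
clock: 28.9
position: [412.4, 232.8, 157.2]
ee_rot: [-0.696, 0.718, 0.0, 0.002]
contact_force: [0.7, 0.5, -0.0]
gripper_width: -0.3
grasp_force: 0.0
```

View pics/p3.png

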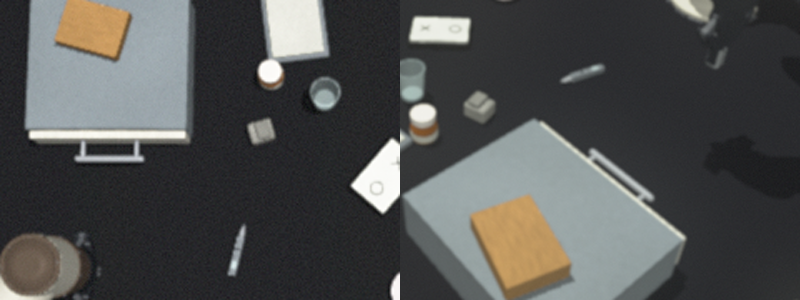

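The drawer front is flush with the cabinet (board at crop rows 130–143, handle at row 158). The bystanders are where they were and the arm is clear. I'll hand it in.

```bash
python3 -c "from bench import *; print(job_done())"
```

```text
the job is handed in; nothing more can be done
None
```

The job is handed in: the gauge tip touched inside the ring and then at the middle of the cross (about 5 N each, within roughly 2 mm by camera), the gauge was released flat in the drawer clear of the case, and the drawer was pushed gently to its stop at about 29 s on the clock, with the bystanders in view unmoved; no verdict came back.

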